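# Key the plate adapter home in a rheometer's temperature cell

## Robot

A 7-joint arm with a two-finger parallel gripper is mounted at the origin on the work surface. World frame = base frame: x ahead of the robot, y to its left, z up, the work surface at z = 0. Lengths are in m, angles in degrees, forces in N, time in s.
With the tool pointing down it reaches from about 0.35 to 0.9 m from the base axis. Payload 8.1 kg.
Tool frame: the origin (TCP) lies between the finger pads; the fingertips stand 19 mm ahead of it and the grasp point (between the pads) is the TCP (tips_ahead is the z of the fingertips in the tool frame, in m); z points along the fingers, y is the direction in which the jaws open and shut (so a half turn about z gives the same grasp; the last joint's range is limited). The gripper opens to 92 mm and grips with 3 to 60 N. Pads are 19 mm wide; open, the fingers measure 130 mm over their backs; the gripper's body (75 mm by 190 mm) begins 47 mm behind the grasp point.
Start: joints at [61.96, 24.895, 1.432, 90.138, -0.665, 64.973, -4.303], TCP at [0.236, -0.579, 0.246] pointing down, gripper open.
Joint ranges: [-149.89, 149.89], [-25.12, 119.58], [-72.63, 75.52], [4.76, 147.25], [-75.54, 255.54], [6.69, 114.76], [-157.13, 157.13]. Speed limits (degrees/s): [127.2, 127.2, 172.46, 172.46, 180, 180, 180].

## Interface

Orientations are given as [roll, pitch, yaw] about the fixed x, y, z axes, in that order (R = Rz(yaw) Ry(pitch) Rx(roll)).
In Python, from workcell import observe, camera, job_done, tips_ahead gives the robot as it stands.
- The arm moves only by the tool servo_tool, never from a script. Its argument "commands" is one flat list of numbers, 7 for each row, row after row: the shift along the world's x, y, z in cm, then the turn, a rotation vector about the world's x, y, z in degrees, then the closure in counts, from 0 (fully open) to 255 (shut). A call has exactly 10 rows; each row is the pose to reach, as a shift and turn from the pose commanded when the call began; what a row does not reach only later rows make up. A row lasts 1/12 s, in which the tool goes at most 41.7 mm and 7.16 degrees, less where a joint would pass 70% of its speed; a pose out of reach is approached as far as the arm can. A call with a gripper value outside its range is refused whole. The fingers move at their own pace and stop on an object; the grip force is fixed at half the most. Time passes only in rows, so rows that repeat a pose let the fingers close, or fill a call up. It gives the time, the measured TCP pose, the force and the opening at its end, in the units of the state.
- observe(): the state, without advancing time (a new reading comes with each control period).
- camera(name): name is "side" or "top" or "wrist"; returns a dict with "image" (384x512x3 uint8, red, green, blue), "z_map" (384x512 float32, m along the optical axis (not along the pixel's ray), 0 where there is no reading), "intrinsics" (3x3 intrinsics, pixels), "world_from_camera" (4x4, takes a point from camera to world coordinates). Camera axes: x right, y down, z forward; pixel columns grow to the right and rows downward; lengths in m; the calibration is good to about 2 mm. A picture is of the moment at which its call begins.
- job_done(): hands the job in, once; it reports no verdict.
The state is a dict: "time": time; "joints": joint angles; "qd": joint speeds; "joint_torque": joint torques, N m; "position": TCP position; "ee_rot": TCP orientation; "force": force on the tool from outside, world axes, zero at the start; "wrist_torque": the same for the moment, N m; "finger_gap": opening from 0.0 (shut) to 1.0 (fully open).
Only numpy, scipy, OpenCV 4.12 (cv2) and the standard library are available. Lean on these libraries where they do the work, as an engineer would, in place of code of your own. Each camera call takes 0.05 s, during which the arm holds its last target.

## Task

The round sample-plate adapter has been set down in the socket of the rheometer's temperature cell with its notch off the locating pin, so it stands proud on the socket's spring balls. With a fingertip against the side of one of its thumb studs turn it until the notch in its rim is over the brass pin, then press down on the middle of it until it is fully home. Do not take a stud between the fingers or lift the adapter, and leave the other things on the bench where they are.

Things in the scene. Friction and masses are not known exactly. Their poses are not given: they have to be found in the camera images.
- cell: Temperature cell, fixed to the bench; place and yaw (within 0.6 rad) vary. White housing 180 (x) x 250 mm (its y from -90 to +160 mm), aluminium deck 66 mm above the bench; on the deck a black ring, outer radius 82, inner 49 mm, top at 80 mm, round the socket. Origin on the bench under the socket's centre, z up, +x towards the brass pin.
- socket (a point): Centre of the round socket's floor, 66 mm above the bench. Six spring ball plungers round the socket's wall hold an unseated adapter 5 mm off this floor and let it turn easily, either way and without stops; when it is pressed they give way outwards.
- pin (a point): Top centre of the brass locating pin, 8 mm in diameter, tip chamfered, 84 mm above the bench, 58 mm from the socket's axis along the cell's +x. It stands 4 mm out of the black ring, half hidden under the adapter's rim until the notch meets it; a white radial line on the ring just outside it marks its direction.
- adapter: Loose aluminium adapter, about 0.45 kg. Origin at the centre of its underside, z up, +x towards its notch. Plug of radius 48 mm, 14.5 mm high, in the socket; above it a flange of radius 60 mm, 5 mm thick (top at 19.5 mm); below, a stem in a bore keeps it level. Origin 71 mm above the bench while proud, 66 mm when home. It stays where it is left.
- notch (a point): Middle of the one notch in the flange's rim, at the flange's underside, 58 mm from the adapter's axis along its +x. The notch is 12 mm wide, from radius 52 to 60 mm, and clears the pin by 2 mm either side (2 degrees). A red radial mark on the flange leads to it. Off the pin, the flange lands on the pin and cannot go home.
- land (a point): Centre of the polished round land (radius 24 mm, 2 mm proud of the flange) on top of the adapter: the place to press. 92.5 mm above the bench while the adapter stands proud, 87.5 mm when home. With the notch over the pin about 8 N straight down makes it snap past the spring balls to the socket floor, where it stays.
- stud_a (a point): Top centre of the black thumb stud on the adapter's +y side, 44 mm from its axis: an upright cylinder 12 mm in diameter, 18 mm tall from the flange's top. About 1 N against its side turns the adapter.
- stud_b (a point): Top centre of the other, equal, black thumb stud, on the adapter's -y side, 44 mm from its axis.
- dish: Bystander: shallow aluminium sample dish, radius 27 mm, 12 mm tall, on the cell's deck beside the ring. Origin under its centre.
- spindle: Bystander: steel measuring geometry standing on its 50 mm disc with the shaft up, 90 mm tall, beside the cell. Origin under its centre.
- jar: Bystander: amber sample jar, radius 27 mm, 68 mm tall, behind the cell. Origin under its centre.
- beaker: Bystander: glass beaker, radius 34 mm, 85 mm tall, to the left. Origin under its centre.
- spatula: Bystander: slim steel lab spatula, about 190 mm long, lying on the bench to the right. Origin at its middle.
- wash_bottle: Bystander: white bottle with a blue cap, radius 33 mm, 170 mm tall, to the right. Origin under its centre.

How it is judged (in metres and radians):
At the end, for the whole second after the job is handed in: The adapter lies still and level (within 0.03 rad) in the socket, its underside within 1.3 mm of the socket's floor, its notch round the pin (within 5 mm) (z of adapter in the frame of cell below 0.0673 m and horizontal distance between notch and pin below 0.005 m and horizontal distance between adapter and cell below 0.003 m and angle between adapter's own z axis and vertical below 0.03 rad and linear speed of adapter below 0.01 m/s and angular speed of adapter below 0.05 rad/s); the robot touches nothing.
It fails at once if the adapter was lifted out of the socket (more than 8 mm above where it stood proud) or tipped (z of adapter in the frame of cell above 0.079 m or angle between adapter's own z axis and vertical above 0.2 rad).
It fails at once if a thumb stud was taken between the fingers (contact force between the fingers and adapter above 1 N and (distance between the grasp point and stud_a below 0.009 m or distance between the grasp point and stud_b below 0.009 m)).
It fails at once if a bystander was moved by more than 20 mm (distance of any of dish, spindle, jar, beaker, spatula, wash_bottle from where it was at the start of the episode above 0.02 m).
It also fails if it takes over 69 s, if anything falls off the work surface, if the arm or the gripper's body presses on something with over 40 N, if the wrist force passes 120 N, or if a joint passes its speed limit or range.

## Working session

There is one attempt and no reset: what is moved stays moved. The work goes in short steps, Python scripts to look and compute and a tool call to move; the robot and the scene stay as the last step left them, time stands still between calls to the robot, and variables do not carry over. Pictures are saved under pics/ and viewed, and the job is handed in when it is done.

Besides the shell and the picture viewer there is one more tool, called after "Request:" by a JSON object that holds its "fn" and its "kwargs", one argument or row to a line. servo_tool: Moves the arm, as the interface text tells. Its arguments: {"type":"object","properties":{"commands":{"type":"array"}},"required":["commands"]}

```bash
mkdir -p pics; ls
python3 - <<'E'
from workcell import observe,camera,tips_ahead
import cv2,numpy as np
s=observe();print(s,tips_ahead)
for n in("side","top","wrist"):
    c=camera(n);cv2.imwrite(f"pics/{n}0.png",c["image"][:,:,::-1]);np.savez(f"{n}0.npz",**c)
    print(n,c["intrinsics"].tolist(),c["world_from_camera"].round(4).tolist())
E
```

```text
pics
{'time': 0.0, 'joints': array([61.96071796, 24.93560809,  1.43066324, 90.18890981, -0.66566758,
       64.97252919, -4.30110526]), 'qd': array([ 0.07998218, -0.05919205, -0.07768714, -0.16964294,  0.09283187,
       -0.05925817, -0.02677251]), 'joint_torque': array([-1.19675979e-04, -6.67857742e+01,  9.85009633e-01, -3.14470267e+01,
       -6.05486124e-02,  4.29307984e-02,  2.28615331e-04]), 'position': array([ 0.23553095, -0.57840717,  0.24495534]), 'ee_rot': array([-1.79911549e+02,  7.04331348e-03,  2.21582774e+01]), 'force': array([ 0.82380452, -0.69826694, -0.18872848]), 'wrist_torque': array([ 0.01010235, -0.04095123, -0.04636196]), 'finger_gap': 1.0020145534910827} 0.019
side [[475.2269817489974, 0.0, 255.7781217657941], [0.0, 475.2269817489974, 192.2735338973461], [0.0, 0.0, 1.0]] [[0.9042, -0.3387, 0.2603, 0.1384], [-0.4268, -0.6917, 0.5825, -0.9237], [-0.0173, -0.6378, -0.77, 1.3043], [0.0, 0.0, 0.0, 1.0]]
top [[469.5259231423352, 0.0, 256.27770761225855], [0.0, 469.5259231423352, 186.35438496277715], [0.0, 0.0, 1.0]] [[0.0033, -0.9828, 0.1847, 0.2724], [-0.9998, 0.0002, 0.019, -0.0235], [-0.0187, -0.1847, -0.9826, 1.4399], [0.0, 0.0, 0.0, 1.0]]
wrist [[313.4325465098772, 0.0, 261.76026352191974], [0.0, 313.4325465098772, 184.87880435519227], [0.0, 0.0, 1.0]] [[0.3763, -0.8879, -0.2645, 0.3074], [-0.9265, -0.3611, -0.106, -0.549], [-0.0014, 0.2849, -0.9585, 0.3839], [0.0, 0.0, 0.0, 1.0]]
```

View pics/top0.png

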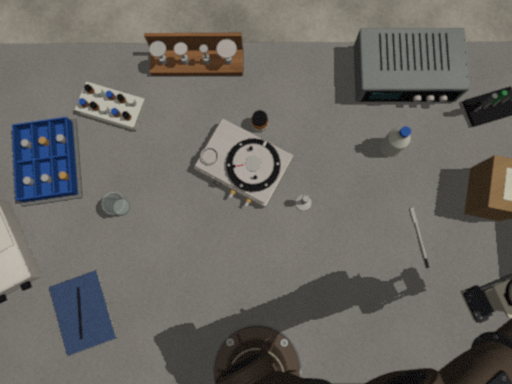

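View pics/side0.png

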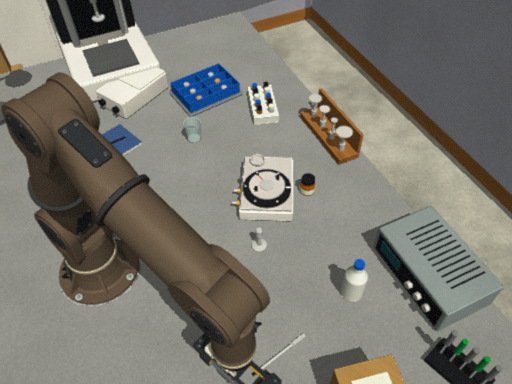

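```bash
cat > h.py <<'E'
import numpy as np,cv2
def px2w(c,uv,z):
    K=c["intrinsics"];T=c["world_from_camera"]
    uv=np.atleast_2d(uv).astype(float)
    d=np.c_[uv,np.ones(len(uv))]@np.linalg.inv(K).T@T[:3,:3].T
    o=T[:3,3];s=(z-o[2])/d[:,2]
    return o+d*s[:,None]
def w2px(c,p):
    K=c["intrinsics"];T=np.linalg.inv(c["world_from_camera"])
    p=np.atleast_2d(p)@T[:3,:3].T+T[:3,3]
    q=p@K.T
    return q[:,:2]/q[:,2:]
E
python3 - <<'E'
import numpy as np,cv2
from h import *
for n,(x0,y0,w,h) in dict(top=(190,110,112,105),side=(225,145,90,85)).items():
    im=np.load(n+"0.npz")["image"][y0:y0+h,x0:x0+w,::-1]
    cv2.imwrite(f"pics/{n}0z.png",cv2.resize(im,None,fx=5.5,fy=5.5,interpolation=cv2.INTER_CUBIC))
E
```

```text
(no output)
```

View pics/top0z.png

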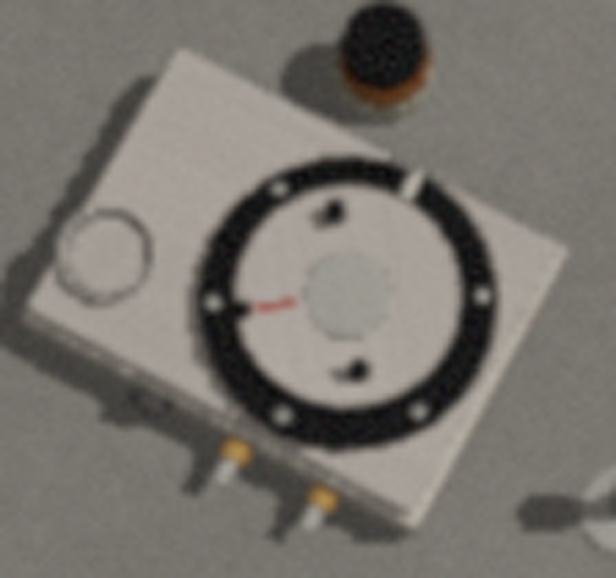

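View pics/side0z.png

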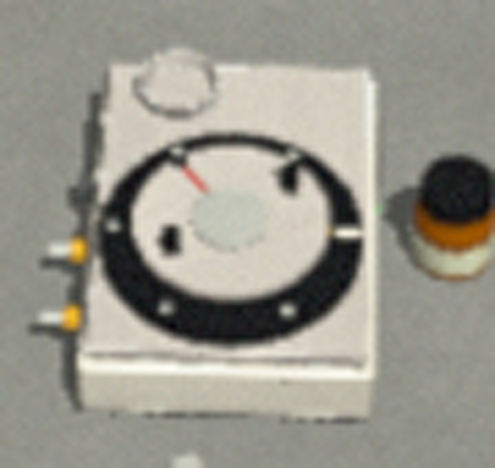

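The top view shows the cell at about (253,165) px. The white pin line is at upper right (265,143), the red mark points left (≈(239,165)) and the two black studs are at (249,148) and (254,177). Now I'll measure them.

```bash
cat > meas.py <<'E'
import numpy as np,cv2
from h import *
def ringfit(c,cen=None):
    im=c["image"];v=im.max(2)
    return v
def circ(P):
    A=np.c_[2*P,np.ones(len(P))];s=np.linalg.lstsq(A,(P**2).sum(1),rcond=None)[0]
    return s[:2],np.sqrt(s[2]+s[0]**2+s[1]**2)
E
python3 - <<'E'
import numpy as np,cv2
from meas import *
for n,ctr in dict(top=(253,163),side=(267,186)).items():
    c=dict(np.load(n+"0.npz"));im=c["image"].astype(int)
    dark=(im.max(2)<70).astype(np.uint8)
    k,lab,st,_=cv2.connectedComponentsWithStats(dark,connectivity=8)
    # largest comp in neighbourhood
    best=max([i for i in range(1,k) if abs(st[i,0]+st[i,2]/2-ctr[0])<15 and abs(st[i,1]+st[i,3]/2-ctr[1])<15],key=lambda i:st[i,4])
    m=(lab==best).astype(np.uint8)
    hull=cv2.convexHull(max(cv2.findContours(m,cv2.RETR_EXTERNAL,cv2.CHAIN_APPROX_NONE)[0],key=len))[:,0]
    P=px2w(c,hull,.080)[:,:2];cc,r=circ(P)
    print(n,st[best],"ring centre",cc.round(4),r.round(4))
    yy,xx=np.mgrid[:384,:512];uv=np.c_[xx.ravel(),yy.ravel()]
    W=px2w(c,uv,.0905)[:,:2]-cc;R=np.hypot(*W.T).reshape(384,512)
    red=(im[...,0]-im[...,1]>40)&(R<.062)
    u=np.argwhere(red)[:,::-1];p=px2w(c,u,.0905)[:,:2]
    d=p-cc;print("red",len(u),u.mean(0),np.hypot(*d.T).round(3).min(),np.hypot(*d.T).max().round(3),"ang mean",np.degrees(np.arctan2(*d.mean(0)[::-1])))
    # white line on ring r 62..80 : angular profile
    W2=px2w(c,uv,.080)[:,:2]-cc;R2=np.hypot(*W2.T).reshape(384,512)
    wl=(im.min(2)>120)&(R2>.064)&(R2<.079)
    k,lab,st,cen=cv2.connectedComponentsWithStats(wl.astype(np.uint8))
    for i in range(1,k):
        if st[i,4]>2:
            d=px2w(c,cen[i],.080)[0,:2]-cc;print("  white",st[i,4],cen[i].round(1),np.hypot(*d).round(4),np.degrees(np.arctan2(d[1],d[0])).round(1))
    dk=dark.astype(bool)&(R<.052)
    k,lab,st,cen=cv2.connectedComponentsWithStats(dk.astype(np.uint8))
    for i in range(1,k):
        if st[i,4]>2:
            d=px2w(c,cen[i],.1)[0,:2]-cc;print("  dark",st[i,4],cen[i].round(1),np.hypot(*d).round(4),np.degrees(np.arctan2(d[1],d[0])).round(1))
    z=c["z_map"]
    for q in [cc]:
        uvq=w2px(c,[*cc,.0925])[0];i,j=np.round(uvq).astype(int)
        print("land px",uvq,"zdepth height",(c["world_from_camera"]@np.r_[np.linalg.inv(c["intrinsics"])@[i,j,1]*z[j,i],1])[:3].round(4))
E
```

```text
top [226 139  54  53 794] ring centre [0.594  0.0146] 0.08
red 9 [239.33333333 165.11111111] 0.03 0.046 ang mean 96.12704195219622
  white 11 [264.  144.1] 0.0718 -28.8
  dark 8 [250.1 148.1] 0.0455 8.0
  dark 6 [254.5 177. ] 0.0425 -170.6
land px [252.26248931 163.58592025] zdepth height [0.5919 0.0153 0.0961]
side [243 172  48  35 439] ring centre [0.5932 0.0046] 0.0806
red 11 [259.90909091 177.09090909] 0.034 0.056 ang mean 94.0798847330486
  white 45 [268.  172.8] 0.0677 59.4
  white 15 [253.5 176.7] 0.0668 105.7
  white 11 [281.4 178.3] 0.0663 13.7
  white 7 [287.7 186.6] 0.0718 -22.0
  white 3 [254.7 200.7] 0.0681 -151.0
  dark 8 [255.5 188.5] 0.0416 -177.0
land px [266.49281441 185.32305498] zdepth height [0.5925 0.0071 0.0919]
```

Request:
{"fn": "servo_tool", "kwargs": {
  "commands": [3,4,5,0,0,5,255,6,8,5,0,0,10,255,9,12,5,0,0,15,255,12,16,5,0,0,20,255,14.5,20,5,0,0,26,255,17,24,5,0,0,32,255,19,27.5,5,0,0,38,255,21,31,5,0,0,44,255,23,34,5,0,0,48,255,25,37,5,0,0,52,255]
}}

```text
time: 0.98
position: [0.4622, -0.2443, 0.2958]
ee_rot: [180.0, 0.0, 74.4]
force: [0.1, -0.1, 0.3]
finger_gap: 0.324
```

Request:
{"fn": "servo_tool", "kwargs": {
  "commands": [2,3,0,0,0,4,255,4,6,0,0,0,8,255,6,9,0,0,0,12,255,8,11,0,0,0,15,255,10,13,0,0,0,17,255,11,14.8,0,0,0,18,255,11,14.8,0,0,0,18,255,11,14.8,0,0,0,18,255,11,14.8,0,0,0,18,255,11,14.8,0,0,0,18,255]
}}

```text
time: 1.82
position: [0.5712, -0.0996, 0.2955]
ee_rot: [-180.0, 0.0, 92.0]
force: [0.9, -0.1, -0.1]
finger_gap: 0.006
```

Run:
```python
from workcell import observe,camera
import cv2,numpy as np
s=observe();print(s['joints'],s['position'],s['ee_rot'],s['finger_gap'])
c=camera("wrist");cv2.imwrite("pics/wrist1.png",c["image"][:,:,::-1]);np.savez("wrist1.npz",**c)
print(c["world_from_camera"].round(4).tolist())
```

```text
[ 22.85062365  20.90217272 -25.20404941  90.78649355   9.32727973
  70.42414644  -1.99232031] [ 0.57115542 -0.099562    0.29554243] [-1.79968328e+02  4.43574289e-02  9.20456963e+01] 0.0063629768530652836
[[0.9994, 0.0335, 0.009, 0.569], [0.0347, -0.9579, -0.2851, -0.0221], [-0.0009, 0.2853, -0.9584, 0.4344], [0.0, 0.0, 0.0, 1.0]]
```

View pics/wrist1.png

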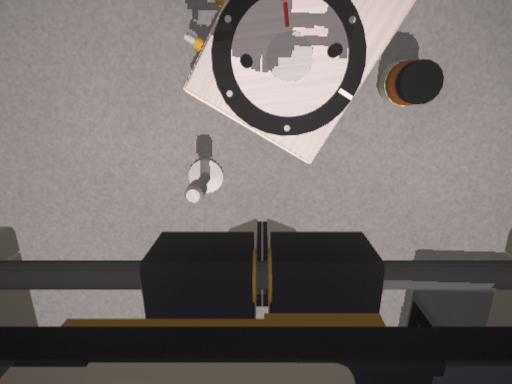

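The wrist view shows the ring centred at about (289,58) px. The pin line is at (345,94), the studs at (335,50) and (247,61), and the spindle at (200,180). The red mark runs off the top edge, so I'll move in closer.

Request:
{"fn": "servo_tool", "kwargs": {
  "commands": [1,2,0,0,0,2,255,2,3.5,0,0,0,4,255,2,5,0,0,0,4,255,2,6,0,0,0,4,255,2,6.5,0,0,0,4,255,2,6.5,0,0,0,4,255,2,6.5,0,0,0,4,255,2,6.5,0,0,0,4,255,2,6.5,0,0,0,4,255,2,6.5,0,0,0,4,255]
}}

```text
time: 2.7
position: [0.5917, -0.0341, 0.2957]
ee_rot: [-180.0, 0.0, 96.1]
force: [-0.4, -0.5, -0.7]
finger_gap: 0.006
```

Run:
```python
from workcell import observe,camera
import cv2,numpy as np
from h import *
s=observe();print(s['joints'],s['position'],s['ee_rot'],s['finger_gap'])
c=camera("wrist");cv2.imwrite("pics/wrist2.png",c["image"][:,:,::-1]);np.savez("wrist2.npz",**c)
p=s['position'];print(w2px(c,[p,p-[0,0,.019]]))
```

```text
[ 17.17375384  22.42130577 -26.94673225  88.87079075  10.53940643
  71.23573864  -5.33522627] [ 0.59171848 -0.03408601  0.29567472] [-1.79999169e+02  2.02611542e-02  9.60862547e+01] 0.005516544144386417
[[260.80860295 254.9792821 ]
 [260.92225885 237.83103504]]
```

View pics/wrist2.png

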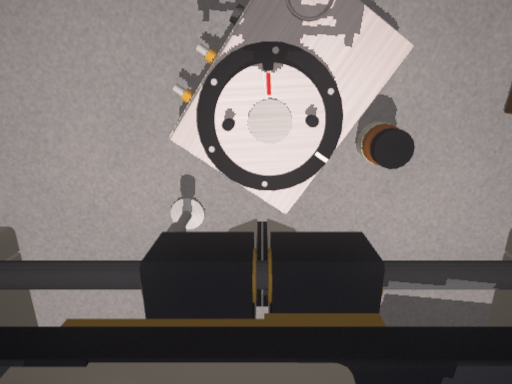

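The mark, notch, pin line and studs are all visible in this view. I'll measure the scene, and use the depth map to get the finger geometry.

```bash
cat > full.py <<'E'
import numpy as np,cv2
from meas import *
def measure(c,c0=(.594,.0146),h=0.0,verbose=1):
    im=c["image"].astype(int);yy,xx=np.mgrid[:384,:512];uv=np.c_[xx.ravel(),yy.ravel()]
    W=px2w(c,uv,.080)[:,:2].reshape(384,512,2);cc=np.array(c0)
    dark=(im.max(2)<75)
    for it in range(3):
        R=np.hypot(*np.moveaxis(W-cc,2,0))
        m=(dark&(R<.092)&(R>.055)).astype(np.uint8)
        k,lab,st,_=cv2.connectedComponentsWithStats(m);b=1+np.argmax(st[1:,4]);m=(lab==b).astype(np.uint8)
        hull=cv2.convexHull(max(cv2.findContours(m,cv2.RETR_EXTERNAL,cv2.CHAIN_APPROX_NONE)[0],key=len))[:,0]
        P=px2w(c,hull,.08)[:,:2];cc,r=circ(P)
    out={"ring":cc,"r":r}
    R=np.hypot(*np.moveaxis(W-cc,2,0))
    wl=(im.min(2)>130)&(R>.063)&(R<.083);k,lab,st,cen=cv2.connectedComponentsWithStats(wl.astype(np.uint8))
    for i in range(1,k):
        if st[i,4]>4:
            d=px2w(c,cen[i],.08)[0,:2]-cc;print("  white",st[i,4],cen[i].round(1),np.hypot(*d).round(4),np.degrees(np.arctan2(d[1],d[0])).round(2))
    Wt=px2w(c,uv,.0905-h)[:,:2].reshape(384,512,2);Rt=np.hypot(*np.moveaxis(Wt-cc,2,0))
    red=(im[...,0]-im[...,1]>60)&(Rt<.065)
    p=Wt[red]
    if len(p)>3:
        mu=p.mean(0);v=np.linalg.svd(p-mu)[2][0];d=mu-cc;v=v*np.sign(v@d)
        print("  red",len(p),"r",np.hypot(*(p-cc).T).min().round(4),np.hypot(*(p-cc).T).max().round(4),"ang",np.degrees(np.arctan2(d[1],d[0])).round(2),"dir",np.degrees(np.arctan2(v[1],v[0])).round(2))
    dk=dark&(Rt<.0585);k,lab,st,cen=cv2.connectedComponentsWithStats(dk.astype(np.uint8))
    for i in range(1,k):
        if st[i,4]>4:
            q=px2w(c,cen[i],.1-h)[0,:2];d=q-cc;print("  dark",st[i,4],cen[i].round(1),q.round(4),np.hypot(*d).round(4),np.degrees(np.arctan2(d[1],d[0])).round(2))
    print("ring",cc.round(4),r.round(4));return cc
E
python3 - <<'E'
from full import *
for n in("wrist2","top0"): 
    print(n);c=dict(np.load(n+".npz"));measure(c)
c=dict(np.load("wrist2.npz"));z=c["z_map"];K=c["intrinsics"]
yy,xx=np.mgrid[:384,:512]
P=np.stack([(xx-K[0,2])/K[0,0]*z,(yy-K[1,2])/K[1,1]*z,z],-1)
T=c["world_from_camera"];W=P@T[:3,:3].T+T[:3,3]
a=np.radians(96.09);d=W-[.59172,-.03409,.29567]
tx=d[...,0]*np.cos(a)+d[...,1]*np.sin(a);ty=d[...,0]*np.sin(a)-d[...,1]*np.cos(a);tz=-d[...,2]
for v,u in [(222,262),(228,262),(228,257),(228,270),(236,262),(255,262),(255,250),(255,275),(240,200),(240,330),(260,200),(300,200)]:
    print((v,u),np.round([tx[v,u]*1e3,ty[v,u]*1e3,tz[v,u]*1e3],1),c["image"][v,u])
E
```

```text
wrist2
  white 5 [332.8  74.8] 0.0825 41.17
  white 35 [213.5  81.4] 0.0728 151.99
  white 384 [314.3 150.1] 0.0616 -27.16
  white 172 [203.2 132.5] 0.0756 -163.49
  white 36 [330.4  90.9] 0.0729 31.26
  white 32 [211.3 148.8] 0.0735 -147.9
  white 12 [268.5 175. ] 0.0632 -84.46
  white 28 [264.2 183.5] 0.0737 -88.27
  red 98 r 0.0279 0.0489 ang 98.66 dir 99.41
  dark 65 [267.8  66.1] [0.5873 0.068 ] 0.0548 98.56
  dark 99 [311.8 120.4] [0.6392 0.0198] 0.0441 7.72
  dark 95 [228.  123.8] [0.552 0.007] 0.044 -171.03
ring [0.5955 0.0139] 0.0804
top0
  white 9 [264.1 143.7] 0.0731 -28.45
  dark 8 [250.1 148.1] [0.6391 0.021 ] 0.0455 8.08
  dark 5 [233.4 165.8] [0.5856 0.0697] 0.0558 98.66
  dark 8 [254.5 177. ] [0.5521 0.0077] 0.0425 -170.7
ring [0.594  0.0146] 0.0802
(222, 262) [10.4  0.6 16.8] [94 89 89]
(228, 262) [ 9.9  0.6 10.1] [96 90 90]
(228, 257) [10.6 -2.   8.7] [66 62 58]
(228, 270) [11.5  4.6  6.7] [106  98  91]
(236, 262) [10.2  0.6  0.2] [93 87 87]
(255, 262) [ 10.    0.6 -17.9] [86 81 82]
(255, 250) [ 36.9  -2.5 -66.1] [31 29 30]
(255, 275) [ 36.4   4.  -65.2] [29 27 30]
(240, 200) [ 37.6 -16.8 -58.9] [35 33 34]
(240, 330) [ 37.3  19.8 -58.4] [35 33 35]
(260, 200) [ 37.2 -14.9 -69.1] [28 27 28]
(300, 200) [ 26.9 -15.1 -71.1] [28 27 31]
```

```bash
cat > wp.py <<'E'
import numpy as np
C=np.array([.5955,.0136])
def wp(phi,off):
    a=np.radians(phi);return C+.044*np.array([np.cos(a),np.sin(a)])+off*np.array([-np.sin(a),np.cos(a)])
def rel(p0,yaw0,lst,z=None):
    for phi,off in lst:
        print(phi,off,((wp(phi,off)-p0)*100).round(2),round(phi+90-yaw0,1))
E
python3 - <<'E'
from wp import *
rel(np.array([.5917,-.0341]),96.1,[(8,.028)])
p=wp(8,.028)
rel(p,98,[(8-5*k,.016) for k in range(26)])
E
```

```text
8 0.028 [4.35 8.16] 1.9
8 0.016 [ 0.17 -1.19] 0
3 0.016 [ 0.34 -1.56] -5
-2 0.016 [ 0.49 -1.94] -10
-7 0.016 [ 0.59 -2.33] -15
-12 0.016 [ 0.67 -2.73] -20
-17 0.016 [ 0.71 -3.14] -25
-22 0.016 [ 0.71 -3.55] -30
-27 0.016 [ 0.68 -3.96] -35
-32 0.016 [ 0.61 -4.36] -40
-37 0.016 [ 0.51 -4.76] -45
-42 0.016 [ 0.37 -5.14] -50
-47 0.016 [ 0.2  -5.51] -55
-52 0.016 [ 0.   -5.87] -60
-57 0.016 [-0.23 -6.2 ] -65
-62 0.016 [-0.49 -6.52] -70
-67 0.016 [-0.78 -6.81] -75
-72 0.016 [-1.09 -7.08] -80
-77 0.016 [-1.42 -7.31] -85
-82 0.016 [-1.77 -7.52] -90
-87 0.016 [-2.14 -7.7 ] -95
-92 0.016 [-2.52 -7.84] -100
-97 0.016 [-2.92 -7.95] -105
-102 0.016 [-3.32 -8.02] -110
-107 0.016 [-3.72 -8.06] -115
-112 0.016 [-4.13 -8.06] -120
-117 0.016 [-4.54 -8.03] -125
```

Request:
{"fn": "servo_tool", "kwargs": {
  "commands": [1,2.5,0,0,0,1,255,2,5,0,0,0,1.9,255,3.5,7,0,0,0,1.9,255,4.35,8.15,0,0,0,1.9,255,4.35,8.15,-3,0,0,1.9,255,4.35,8.15,-6,0,0,1.9,255,4.35,8.15,-9,0,0,1.9,255,4.35,8.15,-12,0,0,1.9,255,4.35,8.15,-14,0,0,1.9,255,4.35,8.15,-14,0,0,1.9,255]
}}

```text
time: 3.58
position: [0.6326, 0.0466, 0.1509]
ee_rot: [-179.6, 0.0, 98.0]
force: [-0.6, -0.1, -0.3]
finger_gap: 0.007
```

Run:
```python
from workcell import observe,camera
import cv2,numpy as np
from full import *
s=observe();print(s['joints'],s['position'],s['ee_rot'])
c=camera("wrist");cv2.imwrite("pics/wrist3.png",c["image"][:,:,::-1])
for n,q in dict(top=(253,163),side=(267,180)).items():
    c=camera(n);im=c["image"][q[1]-45:q[1]+45,q[0]-60:q[0]+60,::-1];cv2.imwrite(f"pics/{n}3.png",cv2.resize(im,None,fx=5,fy=5,interpolation=cv2.INTER_CUBIC))
```

```text
[  8.02154419  33.56799816 -25.96599896  92.9113603   16.60879733
  57.84083276 -15.18337509] [0.63261062 0.04656805 0.15086353] [-1.79553048e+02  4.11960045e-02  9.80149587e+01]
```

View pics/side3.png

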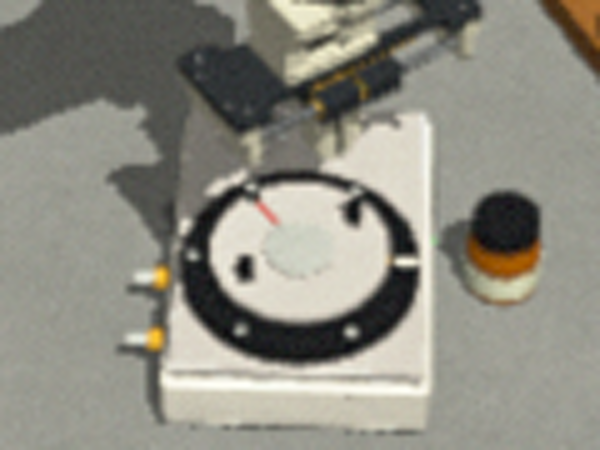

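View pics/wrist3.png

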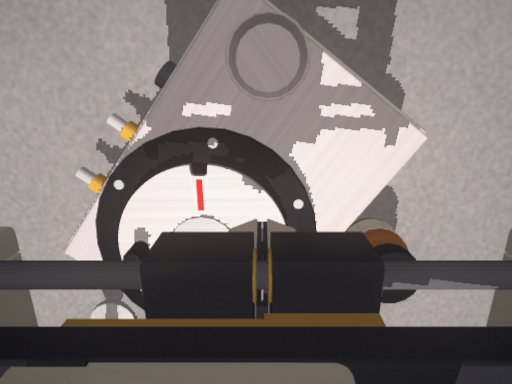

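The gripper stands over the stud_b side of the ring. The wrist view shows the red mark at (200,190) and stud_b hidden under the fingers. Next is the descent to pushing height.

Request:
{"fn": "servo_tool", "kwargs": {
  "commands": [0,0,-1,0,0,0,255,0,0,-2,0,0,0,255,0,0,-3,0,0,0,255,0,0,-3.3,0,0,0,255,0,0,-3.3,0,0,0,255,0,0,-3.3,0,0,0,255,0,0,-3.3,0,0,0,255,0,0,-3.3,0,0,0,255,0,0,-3.3,0,0,0,255,0,0,-3.3,0,0,0,255]
}}

```text
time: 4.57
position: [0.6354, 0.0483, 0.123]
ee_rot: [180.0, 0.0, 98.1]
force: [0.3, -1.0, -0.5]
finger_gap: 0.004
```

Run:
```python
from workcell import observe,camera
import cv2,numpy as np
from wp import *
s=observe();print(s['position'],s['ee_rot'],s['force'])
d=s['position'][:2]-C;a=np.radians(8);print("radial",d@[np.cos(a),np.sin(a)],"tang",d@[-np.sin(a),np.cos(a)])
for n,q in dict(side=(267,180)).items():
    c=camera(n);im=c["image"][q[1]-45:q[1]+45,q[0]-60:q[0]+60,::-1];cv2.imwrite(f"pics/{n}4.png",cv2.resize(im,None,fx=6,fy=6,interpolation=cv2.INTER_CUBIC))
rel(s['position'][:2],98,[(8-4.5*k,.016) for k in range(-1,10)])
```

```text
[0.63542589 0.0483299  0.12299559] [1.79966679e+02 2.19719536e-03 9.80544191e+01] [ 0.25623457 -1.04388095 -0.50167904]
radial 0.04437080612903882 tang 0.028835295616271853
12.5 0.016 [-0.04 -0.96] 4.5
8.0 0.016 [ 0.14 -1.28] 0.0
3.5 0.016 [ 0.3  -1.61] -4.5
-1.0 0.016 [ 0.43 -1.95] -9.0
-5.5 0.016 [ 0.54 -2.3 ] -13.5
-10.0 0.016 [ 0.62 -2.66] -18.0
-14.5 0.016 [ 0.67 -3.03] -22.5
-19.0 0.016 [ 0.69 -3.39] -27.0
-23.5 0.016 [ 0.68 -3.76] -31.5
-28.0 0.016 [ 0.64 -4.13] -36.0
-32.5 0.016 [ 0.58 -4.49] -40.5
```

View pics/side4.png

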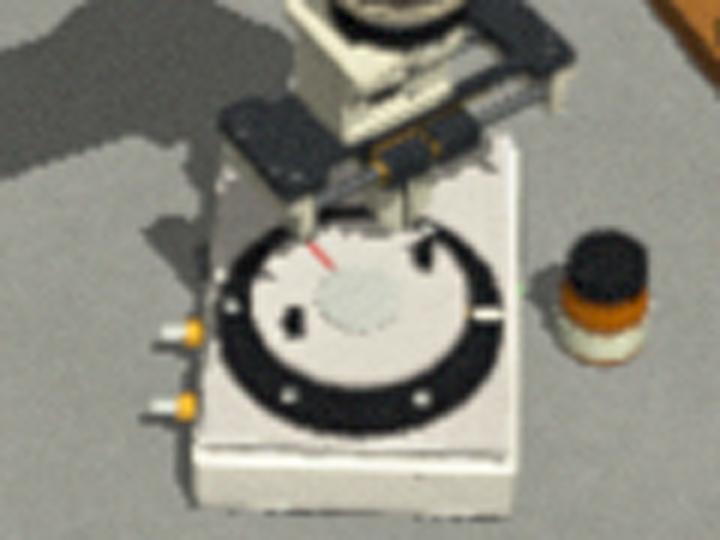

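Request:
{"fn": "servo_tool", "kwargs": {
  "commands": [0.02,-0.3,-0.4,0,0,0,255,0.07,-0.8,-0.5,0,0,0,255,0.14,-1.28,-0.5,0,0,0,255,0.3,-1.61,-0.5,0,0,-4.5,255,0.43,-1.95,-0.5,0,0,-9,255,0.54,-2.3,-0.5,0,0,-13.5,255,0.62,-2.66,-0.5,0,0,-18,255,0.67,-3.03,-0.5,0,0,-22.5,255,0.67,-3.03,-0.5,0,0,-22.5,255,0.67,-3.03,-0.5,0,0,-22.5,255]
}}

```text
time: 5.45
position: [0.642, 0.0172, 0.1176]
ee_rot: [180.0, 0.0, 75.6]
force: [-0.1, -0.9, 0.2]
finger_gap: 0.004
```

Run:
```python
from workcell import observe,camera
import cv2,numpy as np
from wp import *
s=observe();print(s['position'],s['ee_rot'],s['force'],wp(-14.5,.016))
for n,q in dict(side=(267,180)).items():
    c=camera(n);im=c["image"][q[1]-45:q[1]+45,q[0]-60:q[0]+60,::-1];cv2.imwrite(f"pics/{n}5.png",cv2.resize(im,None,fx=6,fy=6,interpolation=cv2.INTER_CUBIC))
c=camera("wrist");cv2.imwrite("pics/wrist5.png",c["image"][:,:,::-1])
```

```text
[0.64198646 0.01723141 0.11761559] [1.79991142e+02 3.68648696e-02 7.56458261e+01] [-0.10019926 -0.86910984  0.22727646] [0.64210458 0.01807364]
```

View pics/side5.png

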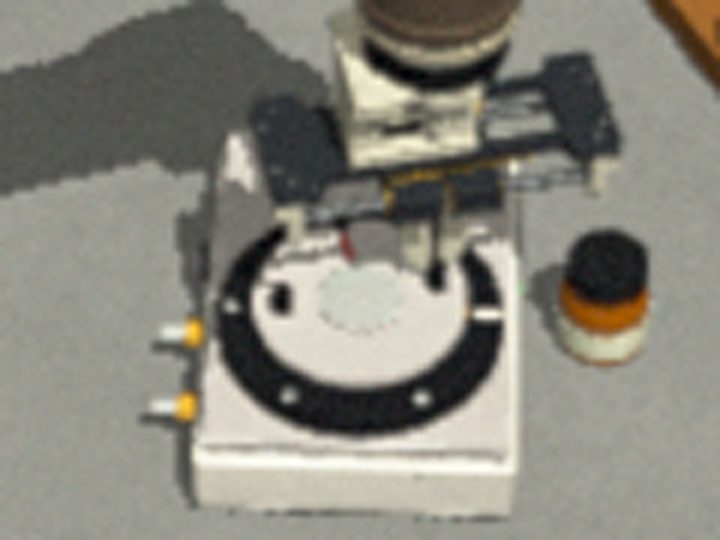

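View pics/wrist5.png

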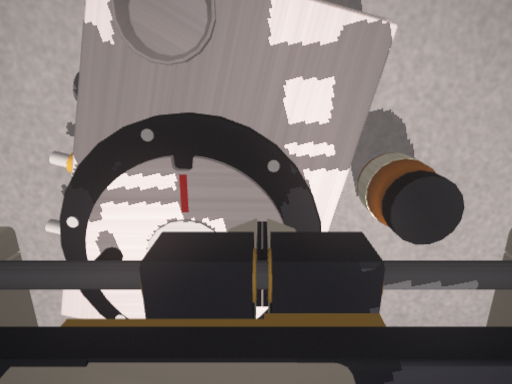

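The side view shows stud_b, now at zoomed (437,275), carried clockwise by the fingertip, with the red mark turning too. I'll continue along the arc.

Run:
```python
from wp import *
p=wp(-14.5,.016)
rel(p,75.5,[(-14.5-5*k,.016) for k in range(1,11)])
print();p=wp(-64.5,.016)
rel(p,25.5,[(-64.5-5*k,.016) for k in range(1,11)])
```

```text
-19.5 0.016 [ 0.02 -0.41] -5.0
-24.5 0.016 [ 0.01 -0.82] -10.0
-29.5 0.016 [-0.04 -1.22] -15.0
-34.5 0.016 [-0.13 -1.62] -20.0
-39.5 0.016 [-0.25 -2.01] -25.0
-44.5 0.016 [-0.4  -2.39] -30.0
-49.5 0.016 [-0.59 -2.75] -35.0
-54.5 0.016 [-0.8 -3.1] -40.0
-59.5 0.016 [-1.05 -3.43] -45.0
-64.5 0.016 [-1.32 -3.73] -50.0

-69.5 0.016 [-0.3  -0.28] -5.0
-74.5 0.016 [-0.62 -0.53] -10.0
-79.5 0.016 [-0.96 -0.75] -15.0
-84.5 0.016 [-1.32 -0.94] -20.0
-89.5 0.016 [-1.7 -1.1] -25.0
-94.5 0.016 [-2.09 -1.23] -30.0
-99.5 0.016 [-2.49 -1.32] -35.0
-104.5 0.016 [-2.89 -1.38] -40.0
-109.5 0.016 [-3.3 -1.4] -45.0
-114.5 0.016 [-3.71 -1.38] -50.0
```

Request:
{"fn": "servo_tool", "kwargs": {
  "commands": [0.02,-0.41,0,0,0,-5,255,0.01,-0.82,0,0,0,-10,255,-0.04,-1.22,0,0,0,-15,255,-0.13,-1.62,0,0,0,-20,255,-0.25,-2.01,0,0,0,-25,255,-0.4,-2.39,0,0,0,-30,255,-0.59,-2.75,0,0,0,-35,255,-0.8,-3.1,0,0,0,-40,255,-0.8,-3.1,0,0,0,-40,255,-0.8,-3.1,0,0,0,-40,255]
}}

```text
time: 6.38
position: [0.6339, -0.013, 0.1177]
ee_rot: [180.0, 0.0, 35.8]
force: [-0.0, 0.8, 0.1]
finger_gap: 0.002
```

Run:
```python
from workcell import observe,camera
import cv2,numpy as np
from wp import *
s=observe();print(s['joints'],s['position'],s['ee_rot'],s['force'],wp(-54.5,.016))
rel(s['position'][:2],s['ee_rot'][2],[(-54.5-5*k,.016) for k in range(1,12)])
for n,q in dict(side=(267,180)).items():
    c=camera(n);im=c["image"][q[1]-45:q[1]+45,q[0]-60:q[0]+60,::-1];cv2.imwrite(f"pics/{n}6.png",cv2.resize(im,None,fx=6,fy=6,interpolation=cv2.INTER_CUBIC))
```

```text
[  2.55092547  33.21427193  -9.26444566  96.12241524   6.51729655
  51.20126299 -63.5425036 ] [ 0.63385309 -0.0129951   0.11767407] [1.79992876e+02 1.87504444e-02 3.57732029e+01] [-0.03011419  0.83910821  0.1361064 ] [ 0.63407678 -0.01292984]
-59.5 0.016 [-0.22 -0.32] -5.3
-64.5 0.016 [-0.5  -0.62] -10.3
-69.5 0.016 [-0.8 -0.9] -15.3
-74.5 0.016 [-1.12 -1.15] -20.3
-79.5 0.016 [-1.46 -1.38] -25.3
-84.5 0.016 [-1.82 -1.57] -30.3
-89.5 0.016 [-2.2  -1.73] -35.3
-94.5 0.016 [-2.59 -1.85] -40.3
-99.5 0.016 [-2.98 -1.94] -45.3
-104.5 0.016 [-3.39 -2.  ] -50.3
-109.5 0.016 [-3.8  -2.02] -55.3
```

View pics/side6.png

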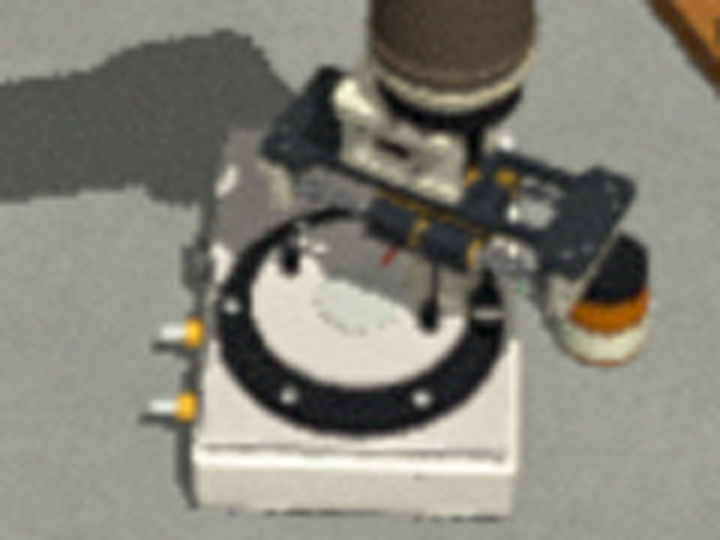

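Request:
{"fn": "servo_tool", "kwargs": {
  "commands": [-0.22,-0.32,0,0,0,-5.3,255,-0.5,-0.62,0,0,0,-10.3,255,-0.8,-0.9,0,0,0,-15.3,255,-1.12,-1.15,0,0,0,-20.3,255,-1.46,-1.38,0,0,0,-25.3,255,-1.82,-1.57,0,0,0,-30.3,255,-2.2,-1.73,0,0,0,-35.3,255,-2.59,-1.85,0,0,0,-40.3,255,-2.59,-1.85,0,0,0,-40.3,255,-2.59,-1.85,0,0,0,-40.3,255]
}}

```text
time: 7.27
position: [0.608, -0.0312, 0.1176]
ee_rot: [180.0, 0.0, -4.5]
force: [-0.1, -1.3, -0.2]
finger_gap: 0.0
```

Run:
```python
from workcell import observe,camera
import cv2,numpy as np
from wp import *
s=observe();print(s['joints'],s['position'],s['ee_rot'],s['force'],wp(-94.5,.016))
rel(s['position'][:2],s['ee_rot'][2],[(-94.5-k,.016) for k in (3,6,9,12,15,18,20,22,24)])
for n,q in dict(side=(267,180)).items():
    c=camera(n);im=c["image"][q[1]-45:q[1]+45,q[0]-60:q[0]+60,::-1];cv2.imwrite(f"pics/{n}7.png",cv2.resize(im,None,fx=6,fy=6,interpolation=cv2.INTER_CUBIC))
c=camera("wrist");cv2.imwrite("pics/wrist7.png",c["image"][:,:,::-1])
```

```text
[ -2.87013719  30.7437038    1.11873586 100.59461636  -0.75674514
  48.68977439 -95.86168098] [ 0.60797611 -0.03117001  0.11764953] [ 1.79994265e+02  2.03062214e-02 -4.45286641e+00] [-0.1351371  -1.3279369  -0.17413244] [ 0.60799848 -0.03151971]
-97.5 0.016 [-0.24 -0.09] -3.0
-100.5 0.016 [-0.48 -0.14] -6.0
-103.5 0.016 [-0.72 -0.17] -9.0
-106.5 0.016 [-0.96 -0.2 ] -12.0
-109.5 0.016 [-1.21 -0.2 ] -15.0
-112.5 0.016 [-1.45 -0.2 ] -18.0
-114.5 0.016 [-1.62 -0.19] -20.0
-116.5 0.016 [-1.78 -0.17] -22.0
-118.5 0.016 [-1.94 -0.15] -24.0
```

View pics/side7.png

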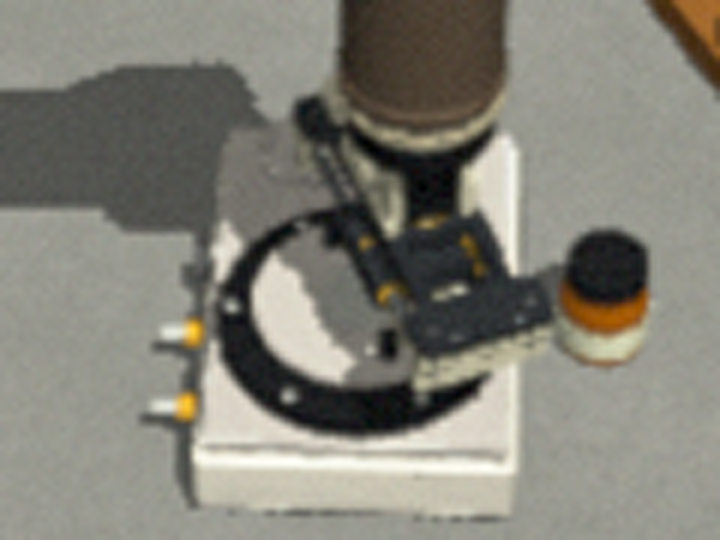

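View pics/wrist7.png

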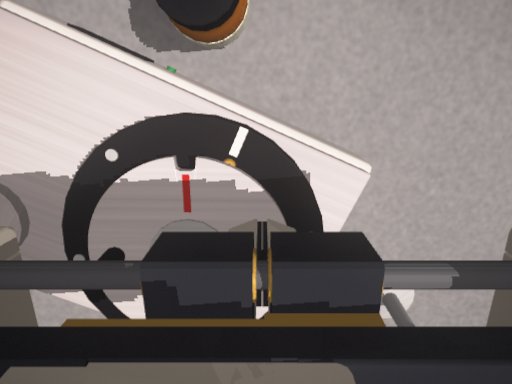

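The wrist view now shows the notch at (185,160), the red mark at (186,193), the brass pin at (230,162) and the white line at (238,142). Next I'll measure the remaining angle.

```bash
cat > ang.py <<'E'
from workcell import camera,observe
import cv2,numpy as np,sys
from h import *
from wp import C
def go(c,C=C,zf=.0905):
    im=c["image"].astype(int)
    yy,xx=np.mgrid[:384,:512];uv=np.c_[xx.ravel(),yy.ravel()]
    Wr=px2w(c,uv,zf)[:,:2].reshape(384,512,2)-C;Rr=np.hypot(Wr[...,0],Wr[...,1])
    red=(im[...,0]-im[...,1]>60)&(im[...,1]<60)&(Rr<.054)&(Rr>.022)
    p=Wr[red];mu=p.mean(0);v=np.linalg.svd(p-mu)[2][0];v*=np.sign(v@mu)
    A=lambda d:np.degrees(np.arctan2(d[1],d[0])).round(2)
    print("red",len(p),"r",Rr[red].min().round(4),Rr[red].max().round(4),"ang",A(mu),"axis",A(v))
    Wl=px2w(c,uv,.080)[:,:2].reshape(384,512,2)-C;Rl=np.hypot(Wl[...,0],Wl[...,1])
    wl=(im.min(2)>110)&(Rl>.060)&(Rl<.084)
    k,lab,st,cen=cv2.connectedComponentsWithStats(wl.astype(np.uint8))
    for i in range(1,k):
        if st[i,4]>15:
            q=Wl[lab==i];m=q.mean(0);print("  white",st[i,4],cen[i].round(0),np.hypot(*m).round(4),A(m))
    hsv=cv2.cvtColor(c["image"],cv2.COLOR_RGB2HSV)
    Wp=px2w(c,uv,.084)[:,:2].reshape(384,512,2)-C;Rp=np.hypot(Wp[...,0],Wp[...,1])
    br=(hsv[...,0]>10)&(hsv[...,0]<30)&(hsv[...,1]>120)&(hsv[...,2]>60)&(Rp>.05)&(Rp<.066)
    k,lab,st,cen=cv2.connectedComponentsWithStats(br.astype(np.uint8))
    for i in range(1,k):
        if st[i,4]>4: q=Wp[lab==i].mean(0);print("  brass",st[i,4],cen[i].round(0),np.hypot(*q).round(4),A(q))
    dk=(im.max(2)<75)&(Rr>.05)&(Rr<.0585)
    k,lab,st,cen=cv2.connectedComponentsWithStats(dk.astype(np.uint8))
    for i in range(1,k):
        if st[i,4]>20: q=Wr[lab==i].mean(0);print("  dark",st[i,4],cen[i].round(0),np.hypot(*q).round(4),A(q))
if __name__=="__main__":
    n=sys.argv[1];c=camera("wrist");np.savez(n+".npz",**c);cv2.imwrite(f"pics/{n}.png",c["image"][:,:,::-1]);go(c)
    s=observe();print(s['position'],s['ee_rot'],s['force'],s['time'])
E
python3 ang.py w8
```

```text
red 226 r 0.0288 0.0494 ang -5.7 axis -5.61
  white 1587 [160. 167.] 0.0534 13.49
  white 307 [238. 142.] 0.0728 -28.48
  white 135 [111. 155.] 0.0731 31.71
  white 530 [ 97. 226.] 0.0599 71.11
  white 32 [ 78. 258.] 0.0732 90.84
  white 191 [ 91. 305.] 0.0818 116.12
  white 503 [124. 305.] 0.064 126.52
  white 118 [261. 311.] 0.0634 -142.35
  brass 54 [230. 162.] 0.0613 -28.65
  brass 117 [270. 287.] 0.0541 -122.36
  brass 22 [254. 299.] 0.0513 -136.36
  brass 13 [266. 315.] 0.0652 -140.27
  brass 932 [197. 322.] 0.0525 175.95
  dark 146 [186. 164.] 0.0562 -6.43
  dark 867 [279. 262.] 0.0532 -98.46
  dark 449 [104. 273.] 0.0537 97.68
  dark 72 [266. 296.] 0.053 -125.95
  dark 35 [258. 302.] 0.0515 -132.37
  dark 161 [247. 313.] 0.0525 -144.39
  dark 28 [149. 317.] 0.051 141.95
  dark 774 [195. 330.] 0.0531 175.49
[ 0.60815354 -0.031167    0.11756645] [-1.79987707e+02  1.42682386e-02 -4.54511343e+00] [-0.40969007  0.13836208 -0.52054569] 7.4167
```

Request:
{"fn": "servo_tool", "kwargs": {
  "commands": [-0.24,-0.09,0,0,0,-3,255,-0.48,-0.14,0,0,0,-6,255,-0.72,-0.17,0,0,0,-9,255,-0.96,-0.2,0,0,0,-12,255,-1.21,-0.2,0,0,0,-15,255,-1.45,-0.2,0,0,0,-18,255,-1.62,-0.19,0,0,0,-20,255,-1.62,-0.19,0,0,0,-20,255,-1.62,-0.19,0,0,0,-20,255,-1.62,-0.19,0,0,0,-20,255]
}}

```text
time: 8.25
position: [0.5919, -0.0333, 0.1176]
ee_rot: [180.0, 0.0, -24.6]
force: [-0.1, -0.7, 0.1]
finger_gap: 0.0
```

```bash
python3 ang.py w9 | egrep -v "brass|dark|0.06[0-9]+ 1|0.05"
python3 - <<'E'
from workcell import observe
from wp import *
s=observe()
rel(s['position'][:2],s['ee_rot'][2],[(-114.5-k,.016) for k in (0,.5,1,1.5,2,2.5,3,3.5,4)])
E
```

```text
red 200 r 0.0287 0.0492 ang -24.83 axis -24.48
  white 317 [193. 131.] 0.0728 -28.33
  white 124 [ 84. 186.] 0.0733 31.7
  white 118 [299. 199.] 0.0733 -88.44
  white 75 [ 84. 298.] 0.0824 91.82
  white 86 [260. 312.] 0.0637 -162.87
  white 25 [ 96. 312.] 0.0825 100.75
[ 0.59188232 -0.03333527  0.11759505] [ 1.79998028e+02  1.48120209e-02 -2.46403679e+01] [ 0.21379897 -0.41057735  0.36143201] 8.3
-114.5 0.016 [-0.01  0.03] 0.1
-115.0 0.016 [-0.05  0.03] -0.4
-115.5 0.016 [-0.09  0.03] -0.9
-116.0 0.016 [-0.13  0.04] -1.4
-116.5 0.016 [-0.17  0.04] -1.9
-117.0 0.016 [-0.21  0.05] -2.4
-117.5 0.016 [-0.25  0.05] -2.9
-118.0 0.016 [-0.29  0.06] -3.4
-118.5 0.016 [-0.33  0.06] -3.9
```

View pics/w9.png

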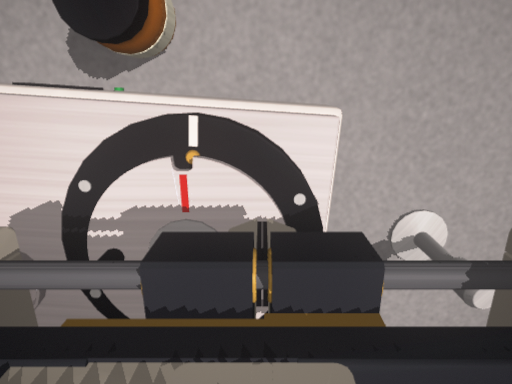

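The notch sits at about (183,163), just left of the pin at (193,157). The remaining turn is about 3.7°.

Request:
{"fn": "servo_tool", "kwargs": {
  "commands": [-0.05,0.03,0,0,0,-0.5,255,-0.09,0.03,0,0,0,-0.9,255,-0.13,0.04,0,0,0,-1.4,255,-0.17,0.04,0,0,0,-1.9,255,-0.21,0.05,0,0,0,-2.4,255,-0.25,0.05,0,0,0,-2.9,255,-0.29,0.05,0,0,0,-3.4,255,-0.31,0.06,0,0,0,-3.6,255,-0.31,0.06,0,0,0,-3.6,255,-0.31,0.06,0,0,0,-3.6,255]
}}

```text
time: 9.13
position: [0.5887, -0.0328, 0.1177]
ee_rot: [180.0, 0.0, -28.3]
force: [1.6, -1.2, -0.3]
finger_gap: 0.004
```

```bash
python3 ang.py w10 | egrep -v "brass [0-9]{3}|0.06[0-9]+ 1|0.05.. [19]"
```

```text
red 202 r 0.0284 0.0495 ang -28.37 axis -28.08
  white 1660 [157. 166.] 0.0539 -9.14
  white 314 [184. 130.] 0.0729 -28.46
  white 551 [ 96. 224.] 0.0599 46.6
  white 121 [ 81. 192.] 0.0733 31.68
  white 118 [296. 192.] 0.0732 -88.41
  white 88 [ 86. 301.] 0.0823 89.89
  white 75 [260. 311.] 0.0636 -166.64
  brass 28 [254. 298.] 0.0516 -159.99
  brass 12 [265. 314.] 0.0651 -163.94
  dark 103 [182. 164.] 0.0556 -28.48
  dark 828 [279. 261.] 0.0534 -121.99
  dark 58 [100. 260.] 0.0528 64.48
  dark 95 [265. 296.] 0.0531 -149.73
  dark 43 [259. 301.] 0.052 -155.94
  dark 183 [247. 313.] 0.0527 -168.39
[ 0.58868368 -0.03278919  0.11768276] [ 1.79993969e+02  5.24115242e-03 -2.83339480e+01] [ 0.96354097 -0.42667245  0.76821921] 9.1833
```

View pics/w10.png

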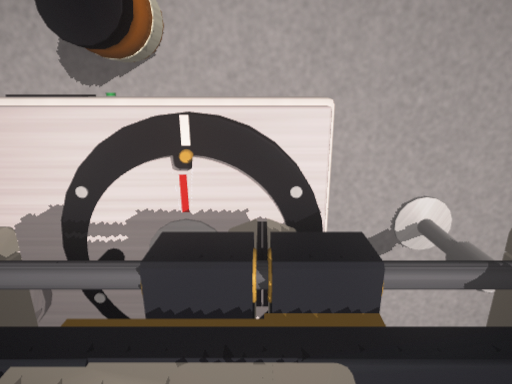

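Red mark at -28.2°, pin at -28.5°: the notch now surrounds the pin at (186,156). I'll back off the stud, rise, and go over the land.

Request:
{"fn": "servo_tool", "kwargs": {
  "commands": [0.5,-0.27,0,0,0,0,255,1.1,-0.6,0,0,0,0,255,1.1,-0.6,0,0,0,0,255,1.1,-0.6,2,0,0,0,255,1.1,-0.6,4,0,0,0,255,1.1,0,4.5,0,0,0,255,0.9,2,4.5,0,0,0,255,0.68,4,4.5,0,0,0,255,0.68,4.64,4.5,0,0,0,255,0.68,4.64,4.5,0,0,0,255]
}}

```text
time: 10.02
position: [0.5953, 0.0165, 0.1622]
ee_rot: [-180.0, 0.1, -28.1]
force: [-0.4, -0.5, -1.0]
finger_gap: 0.001
```

```bash
python3 ang.py w11 | egrep -v "brass [0-9]{3}"
```

```text
red 128 r 0.0287 0.0492 ang -28.21 axis -28.62
  white 1809 [275. 130.] 0.0491 -35.93
  white 404 [344. 194.] 0.058 -115.73
  white 84 [178. 148.] 0.0731 31.58
  white 82 [356. 149.] 0.0733 -88.48
  white 191 [187. 192.] 0.0588 58.11
  brass 79 [254. 268.] 0.0576 142.3
  brass 71 [270. 269.] 0.0577 154.66
  dark 76 [267. 124.] 0.0551 -28.2
  dark 80 [338. 211.] 0.0518 -125.21
  dark 68 [195. 211.] 0.0515 69.15
  dark 682 [222. 253.] 0.0524 112.69
  dark 762 [306. 256.] 0.0519 -173.11
  dark 87 [263. 269.] 0.0537 149.23
[0.59544551 0.01442781 0.16227743] [ 1.79987244e+02  2.61951511e-02 -2.82299007e+01] [ 0.01857511 -0.87356814  1.20402569] 10.0667
```

View pics/w11.png

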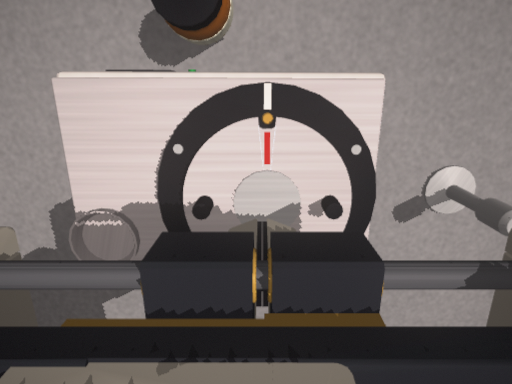

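The notch is centred on the pin at (267,119). Pressing down now.

Request:
{"fn": "servo_tool", "kwargs": {
  "commands": [0,0,-2,0,0,0,255,0,0,-4,0,0,0,255,0,0,-4.6,0,0,0,255,0,0,-4.8,0,0,0,255,0,0,-5,0,0,0,255,0,0,-5.1,0,0,0,255,0,0,-5.2,0,0,0,255,0,0,-5.3,0,0,0,255,0,0,-5.4,0,0,0,255,0,0,-5.4,0,0,0,255]
}}

```text
time: 10.9
position: [0.5969, 0.0136, 0.1101]
ee_rot: [-179.9, -0.2, -28.3]
force: [0.4, 0.5, 2.9]
finger_gap: 0.001
```

Request:
{"fn": "servo_tool", "kwargs": {
  "commands": [0,0,-0.1,0,0,0,255,0,0,-0.2,0,0,0,255,0,0,-0.3,0,0,0,255,0,0,-0.4,0,0,0,255,0,0,-0.5,0,0,0,255,0,0,-0.5,0,0,0,255,0,0,-0.5,0,0,0,255,0,0,-0.5,0,0,0,255,0,0,-0.5,0,0,0,255,0,0,-0.5,0,0,0,255]
}}

```text
time: 11.73
position: [0.5962, 0.0137, 0.1067]
ee_rot: [-179.9, -0.1, -28.4]
force: [-8.3, 0.3, 31.2]
finger_gap: 0.006
```

At z 0.1067 m with 31 N it is bottoming out, which matches the home height of 0.1065 m. I'll lift off and check.

Request:
{"fn": "servo_tool", "kwargs": {
  "commands": [0,0,0.5,0,0,0,255,0,0,1.5,0,0,0,255,0,0,3,0,0,0,255,0,0,5,0,0,0,255,-0.9,0.5,7,0,0,0,255,-2.5,1.3,9,0,0,0,255,-4,2.2,11,0,0,0,255,-5,2.7,12,0,0,0,255,-5,2.7,12,0,0,0,255,-5,2.7,12,0,0,0,255]
}}

```text
time: 12.57
position: [0.5456, 0.0408, 0.2244]
ee_rot: [-180.0, -0.1, -28.3]
force: [0.4, -0.7, 0.8]
finger_gap: 0.005
```

```bash
python3 ang.py w12 | egrep "red|\[ 0|^\[";python3 - <<'E'
import numpy as np
from h import *
from wp import C
c=dict(np.load("w12.npz"));z=c["z_map"];K=c["intrinsics"];yy,xx=np.mgrid[:384,:512]
P=np.stack([(xx-K[0,2])/K[0,0]*z,(yy-K[1,2])/K[1,1]*z,z],-1);T=c["world_from_camera"];W=P@T[:3,:3].T+T[:3,3]
R=np.hypot(W[...,0]-C[0],W[...,1]-C[1]);ok=z>0
def f(w2):
    z=w2
for n,a,b in(("land",0,.02),("flange",.05,.058),("ring",.066,.08)):
    m=ok&(R>a)&(R<b)&(abs(W[...,2]-.085)<.012);print(n,m.sum(),np.median(W[m][:,2]).round(4))
c=dict(np.load("w11.npz"));z=c["z_map"];P=np.stack([(xx-K[0,2])/K[0,0]*z,(yy-K[1,2])/K[1,1]*z,z],-1);T=c["world_from_camera"];W=P@T[:3,:3].T+T[:3,3];R=np.hypot(W[...,0]-C[0],W[...,1]-C[1])
print("before")
for n,a,b in(("land",0,.02),("flange",.05,.058),("ring",.066,.08)):
    m=(z>0)&(R>a)&(R<b)&(abs(W[...,2]-.085)<.012);print(n,m.sum(),np.median(W[m][:,2]).round(4))
E
```

```text
red 61 r 0.029 0.0482 ang -28.11 axis -28.37
[0.54569473 0.04037514 0.22359487] [ 1.79994638e+02 -1.75229682e-02 -2.83335367e+01] [ 0.29126851 -0.22140688 -0.28313913] 12.6167
land 1716 0.0873
flange 3615 0.0853
ring 8440 0.0799
before
land 2107 0.0924
flange 3391 0.0904
ring 7806 0.0798
```

View pics/w12.png

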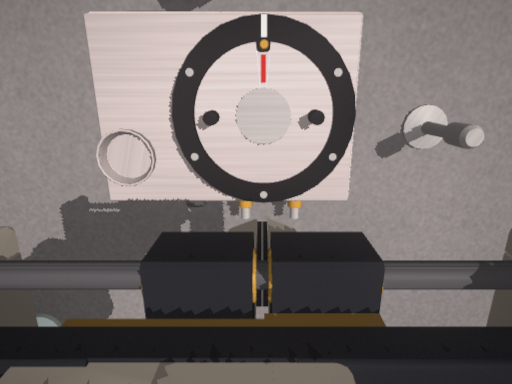

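The land has dropped from 92.4 to 87.3 mm (home is 87.5) and the flange by the same 5 mm. The notch is round the pin at (264,44) and the tool is clear, so I'm handing in.

```bash
python3 -c "
from workcell import job_done
print(job_done())"
```

```text
the job is handed in; nothing more can be done
None
```

The adapter is fully home in the socket with its notch round the brass pin. I handed the job in at about 12.6 s of the 69 s allowed; it reported no verdict.

**What I did:** With the fingers shut, I pushed the side of stud_b and turned the adapter about 127° clockwise. I backed off, checked the alignment, then pressed on the land until the tool stopped at the home height with about 31 N. Then I lifted the tool clear.

**Last checks:**
- **Height:** the land measured 87.3 mm (92.4 mm before pressing; home is 87.5 mm). The flange dropped by the same 5 mm, and the ring stayed at 79.9 mm.
- **Alignment:** the red mark is at -28.1° to -28.4° and the pin at about -28.4°, so the notch is within about 0.4° of it.
- **Tool:** it was clear, with a wrist force under 1 N.

**Disagreements and gaps:**
- My first ring fit in the side camera was about 10 mm off from the top view, because the ring was broken up in that image. I dropped it; the top and wrist views agreed to about 2 mm.
- I did not measure the bystanders again at the end. The spindle, dish and jar showed no disturbance in the pictures that caught them. The tool path kept clear of all of them.

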